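# Fit a sprung conveyor roller into its bay

### The arm

A 7-joint arm with a two-finger parallel gripper is mounted at the origin on the work surface. World frame = base frame: x ahead of the robot, y to its left, z up, the work surface at z = 0. Lengths are in m, angles in rad, forces in N, time in s.
With the tool pointing down it reaches from about 0.35 to 0.9 m from the base axis. Payload 8.1 kg.
Tool frame: the origin (TCP) lies on the centre line of the jaws, within the pads' length; the fingertips stand 14 mm ahead of it and the grasp point (between the pads) lies 5 mm behind it; z points along the fingers, x is the direction in which the jaws open and shut, and the axes are right-handed (so a half turn about z gives the same grasp; the last joint's range is limited). The gripper opens to 85 mm and grips with 20 to 120 N. Pads are 22 mm wide; open, the fingers measure 114 mm over their backs; the gripper's body (76 mm by 85 mm) begins 54 mm behind the grasp point. The pads swing forward as they close: fully open they stand 13 mm farther back than shut.
Start: joints at [1.009, 0.434, 0.025, 1.573, -0.012, 1.134, -0.075], TCP at [0.277, -0.56, 0.245] pointing down, gripper open.
Joint ranges: [-2.62, 2.62], [-0.44, 2.09], [-1.27, 1.32], [0.08, 2.57], [-1.32, 4.46], [0.12, 2], [-2.74, 2.74]. Speed limits (rad/s): [2.22, 2.22, 3.01, 3.01, 3.14, 3.14, 3.14].

### API

Orientations are given as a unit quaternion [w, x, y, z].
In Python, from workcell import bot, imaging gives the robot as it stands. The module is installed in compiled form; this text tells all that it offers. Calls block until the motion is done:
- bot.movep(position, orientation): joint-space move of the TCP to a pose.
- bot.move_linear(position, rot=None, max_speed=0.15): straight line of the TCP; rot=None keeps the orientation; max_speed is the mean speed in m/s.
- bot.move_j(angles): joint-space move.
- bot.grip(opening, newtons=None): finger opening in m; newtons is the grip in N (None keeps the last); returns when the fingers have stopped.
- bot.pause(seconds).
- bot.ik(position, orientation): joint angles nearest the present ones, or None.
- bot.state(): the state.
- imaging.grab_frame(name): name is "side" or "top" or "wrist"; returns the picture (480x640x3 uint8, red, green, blue); there is no depth.
- imaging.camera_model(name): a dict with "fx", "fy", "cx", "cy" (pixels), "world_from_camera" (4x4, takes a point from camera to world coordinates); the wrist camera has in their place "T_tool_cam" (4x4, takes a point from camera to tool coordinates, whose origin is the TCP and whose axes are the tool frame's). Camera axes: x right, y up, looking along -z (the intrinsics and any distortion apply to the point x, -y, -z); pixel columns grow to the right and rows downward; lengths in m; the calibration is good to about 2 mm. A picture is of the moment at which its call begins: read the wrist's pose just before it. camera_model takes no time and is no camera call.
A pose or a line that the arm cannot do raises bot.MotionError and nothing moves.
- bot.job_done(): hands the job in, once; it reports no verdict.
The state is a dict: "t": time; "qpos": joint angles; "qd": joint speeds; "tau": joint torques, N m; "ee_pos": TCP position; "ee_rot": TCP orientation; "wrist_force": force on the tool from outside, world axes, zero at the start; "wrist_torque": the same for the moment, N m; "gripper_width": finger opening in m.
Only numpy, scipy, OpenCV 4.12 (cv2) and the standard library are available. Lean on these libraries where they do the work, as an engineer would, in place of code of your own. Each camera call takes 0.05 s, during which the arm holds its last target. There are 200 camera calls.

### The job

Fit the spare roller from the wooden stand into the empty middle bay of the small roller track: push one axle end into the sprung cup, and with the spring held back tip the other end down past the lip of the fixed bracket, then ease the roller along so that this end slides fully home under the lip, and let go. Be gentle: neither ram the spring against its stop, nor force the axle down on the lip, nor let the spring snap the roller home. Do not knock the other things on the bench about.

Things in the scene. Friction and masses are not known exactly. Their poses are not given: they have to be found in the camera images.
- roller: Spare conveyor roller, steel, 0.2 to 0.4 kg: a tube 32 mm in diameter, 70 mm long, with a round axle stub 12 mm in diameter and 44 mm long on each end; 158 mm overall, both ends alike. Origin at its middle, on its axis; its y runs along the roller. It starts level in the wooden stand. Grip the tube across its diameter.
- stand: Fixed wooden stand holding the roller by its stubs, roller axis along the stand's y, 45 mm up; lift straight up. Base 80 x 170 (y) x 8 mm; two notched posts 36 mm wide, 12 mm thick at y = +67 and -67 mm, 49 mm tall, nothing between them above the base. Origin: middle of its underside.
- track: Fixed grey roller track, 240 (x) by 232 mm (y), end cheeks 69 mm tall. Two rollers are fitted along y at x = +78 and -78 mm; the middle bay at x = 0 is empty. Origin: middle of its underside, z up. A fitted roller lies along y at x = 0, axis 55 mm up. In the bay lies an aluminium insert: a strip 6 mm thick with a sprung cup at its -y end and a fixed bracket at its +y end.
- bay_spring (a point): Point fixed to the track, at track (0, -75, 55) mm, axes as the track's: nominal middle of the cup's floor at rest. The whole insert (cup and bracket as one) is clamped in slots up to 8 mm off nominal either way along y, not measured: feel for it. The dark cup opens to +y; inside 18 mm wide, 8 mm deep, from 6.5 mm below to 10 mm above its middle, so a stub fits tilted up to 13 degrees.
- bay_fixed (a point): Point fixed to the track, at track (0, 80, 55) mm: nominal place of a fitted axle's end on the bracket's back wall (true place as far off along y as the cup's). Pocket 16 mm wide, floor 6 mm below, reaching 18 mm out to -y, side walls 9 mm. A square lip overhangs from 0 to 7 mm out, underside 8 mm, top 14 mm above; side walls flare and rise to 24 mm above. Axle length 158 mm: see roller.
- bay_mid (a point): Point fixed to the track, at track (0, 0, 55) mm. The cup slides 13 mm to -y from rest to a hard stop; its spring pushes 3 N at rest plus 1 N per mm: about 6 N with the roller home (cup 3 mm back), 13.4 N where the other axle end just clears the lip (10.4 mm back), 16 N at the stop. The bay bears 28 N in all. Home, the roller's middle is 1 mm to +y of here, plus the offset.
- tin_a: Flat food tin, 84 mm in diameter, 40 mm tall; leave it alone. Origin at its foot.
- tin_b: Another such tin; leave it alone. Origin at its foot.
- tin_c: Another such tin; leave it alone. Origin at its foot.
- old_roller: Short bit of old roller standing upright, 32 mm in diameter, 74 mm tall; leave it alone. Origin at its foot.
- wrench: Wrench lying on the bench; leave it alone. Origin at its foot.
- oil: Small white oil bottle, 40 mm in diameter, 110 mm tall; leave it alone. Origin at its foot.
- tape_core: Cardboard tape core, 80 mm in diameter, 48 mm tall; leave it alone. Origin at its foot.
Mind the look-alikes: they are no part of the job. Leave any turquoise look-alike of the roller alone.

How it is judged:
On the way:
1. with the roller in line with the bay and tilted, one end high, its low axle end pushes the sprung cup back (contact force between roller and track above 10 N and (angle between roller's own y axis and vertical below 1.5108 rad or angle between roller's own y axis and vertical above 1.6308 rad) and z of roller in the frame of track between 0.06 and 0.085 m and x of roller in the frame of track between -0.008 and 0.008 m), for 0.1 s.
At the end, for the whole second after the job is handed in: The roller lies level (within 3 degrees) in the middle bay, on the bay's axis within 4 mm sideways and in height and within the bay's length, which it can only do with one axle end in the sprung cup and the other home under the lip; let go and at rest (y of roller in the frame of track between -0.0095 and 0.0115 m and x of roller in the frame of track between -0.004 and 0.004 m and z of roller in the frame of track between 0.051 and 0.059 m and angle between the y axis of roller and the y axis of track, either way round below 0.05 rad and linear speed of roller below 0.02 m/s); the robot touches nothing.
It fails at once if the roller is rammed against the spring's stop, forced on the lip or snapped home: more than 28 N between roller and track in all (contact force between roller and track above 28 N).
It fails at once if another thing on the bench is knocked more than 40 mm (distance of any of tin_a, tin_b, tin_c, old_roller, wrench, oil, tape_core from where it was at the start of the episode above 0.04 m).
It also fails if it takes over 72 s, if anything falls off the work surface, if the arm or the gripper's body presses on something with over 40 N, if the wrist force passes 120 N, or if a joint passes its speed limit or range.

## Working session

There is one attempt and no reset: what is moved stays moved. The work goes in short steps, each a Python script; the robot and the scene stay as the last script left them, time stands still between calls to the robot, and variables do not carry over. Pictures are saved under pics/ and viewed, about 8 in all and at most 12, crops included, and the job is handed in when it is done.

```bash
mkdir -p pics; ls
python3 - <<'E'
from workcell import bot, imaging
import cv2,numpy as np
for n in("top","side"):
    cv2.imwrite(f"pics/{n}0.png",imaging.grab_frame(n)[:,:,::-1])
    print({k:np.round(v,4).tolist() if not isinstance(v,str) else v for k,v in imaging.camera_model(n).items()})
print({k:np.round(v,4).tolist() for k,v in imaging.camera_model("wrist").items()})
print(bot.state())
E
```

```text
pics
{'fx': 462.2081, 'fy': 462.2081, 'cx': 319.3448, 'cy': 249.3595, 'world_from_camera': [[-0.0679, 0.9762, -0.2058, 0.2699], [-0.9977, -0.0671, 0.0112, 0.0304], [-0.0029, 0.2061, 0.9785, 1.161], [0.0, 0.0, 0.0, 1.0]]}
{'fx': 502.0736, 'fy': 502.0736, 'cx': 312.4938, 'cy': 244.0505, 'world_from_camera': [[-0.9461, 0.203, -0.2524, 0.2224], [-0.3233, -0.5471, 0.7721, 0.8948], [0.0186, 0.8121, 0.5833, 0.7353], [0.0, 0.0, 0.0, 1.0]]}
{'fx': 347.2905, 'fy': 347.2905, 'cx': 315.7151, 'cy': 238.4358, 'T_tool_cam': [[1.0, 0.0014, -0.0003, -0.0012], [0.0013, -0.9662, -0.2577, -0.0659], [-0.0006, 0.2577, -0.9662, -0.1269], [0.0, 0.0, 0.0, 1.0]]}
{'t': 0.1, 'qpos': array([ 1.0093969 ,  0.4351481 ,  0.02495727,  1.57400616, -0.01158348,
        1.13398768, -0.07509898]), 'qd': array([ 0.0015782 , -0.00169797,  0.00113867, -0.00135581,  0.00109645,
       -0.00185994,  0.00073157]), 'tau': array([ 2.82053355e-03, -6.71754026e+01,  1.02857128e+00, -3.16898453e+01,
        1.58976763e-02,  7.32912566e-03, -1.07198437e-04]), 'ee_pos': array([ 0.27656312, -0.56000074,  0.24460746]), 'ee_rot': array([-3.11168701e-04,  8.49361388e-01, -5.27811272e-01, -6.29622612e-04]), 'wrist_force': array([-0.13246563,  0.02032551,  0.10662699]), 'wrist_torque': array([-0.04487002, -0.05825695, -0.05953216]), 'gripper_width': 0.08528395488898047}
```

View pics/top0.png

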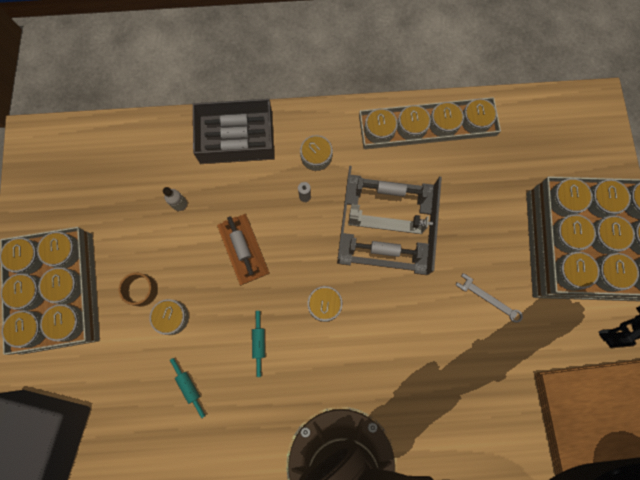

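View pics/side0.png

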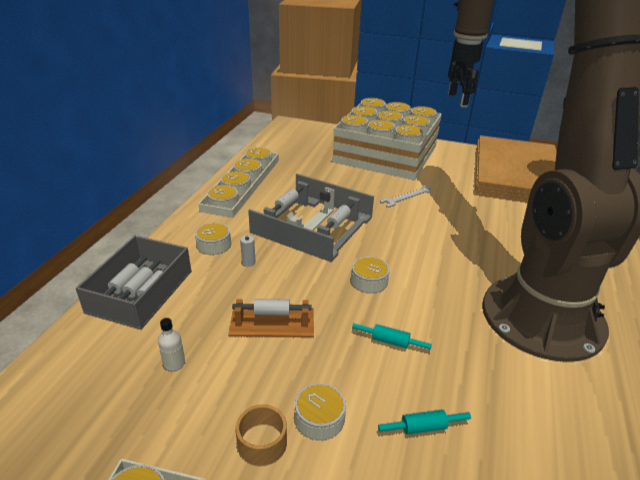

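Candidates for the roller are the one in the wooden stand at top (241,247), three in the grey box (233,130), turquoise ones at (259,343) and (188,387), fitted rollers (393,188) and (386,250), and the upright piece (304,191). By the description it is the one in the stand. I'll check it in a crop.

```bash
cat > h.py <<'E'
from workcell import bot, imaging
import cv2,numpy as np
from scipy.spatial.transform import Rotation as R
def q(M):
    a=R.from_matrix(M).as_quat(); return np.array([a[3],a[0],a[1],a[2]])
def Rm(w): return R.from_quat([w[1],w[2],w[3],w[0]]).as_matrix()
def ray(cam,u,v,z,T=None):
    c=imaging.camera_model(cam); T=c["world_from_camera"] if T is None else T
    T=np.array(T); d=T[:3,:3]@np.array([(u-c["cx"])/c["fx"],-(v-c["cy"])/c["fy"],-1]); o=T[:3,3]
    return o+d*(z-o[2])/d[2]
def wristT(s):
    T=np.eye(4);T[:3,:3]=Rm(s["ee_rot"]);T[:3,3]=s["ee_pos"]
    return T@np.array(imaging.camera_model("wrist")["T_tool_cam"])
E
python3 - <<'E'
from h import *
im=cv2.imread("pics/top0.png")[160:290,210:450]
cv2.imwrite("pics/crop0.png",cv2.resize(im,None,fx=3.33,fy=3.33,interpolation=cv2.INTER_CUBIC))
for n,u,v,z in[("roller",241,247,.045),("trackmid",391,220,.03),("frontrol",393,188,.055),("backrol",386,250,.055),("tin",324,303,.04)]:
    print(n,ray("top",u,v,z).round(3))
E
```

```text
roller [0.524 0.21  0.045]
trackmid [ 0.571 -0.169  0.03 ]
frontrol [ 0.647 -0.178  0.055]
backrol [ 0.49  -0.145  0.055]
tin [0.373 0.015 0.04 ]
```

View pics/crop0.png

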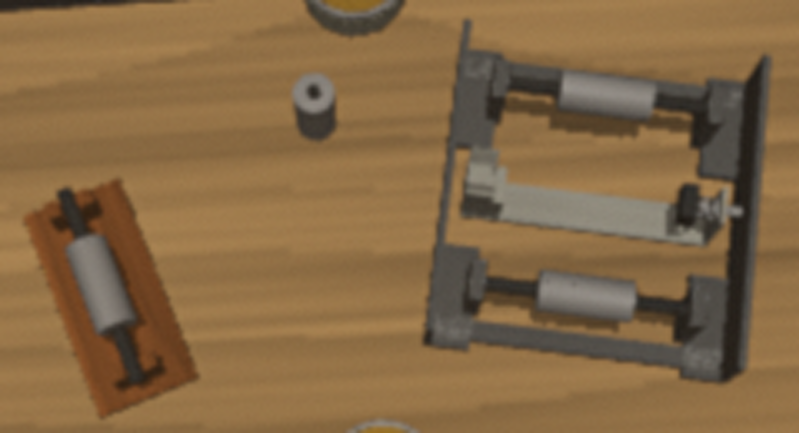

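The crop confirms the grey roller in the stand, with its axis at about crop (65,190)–(140,375). The dark cup with its spring is at the bay's right end, crop (690,205), which is world −y. The light bracket is at the left end, crop (485,180). So track +y is roughly world +y. Next are wrist views over both.

```bash
cat >> h.py <<'E'
def down(yaw,tilt=0):
    # tool x at yaw in plane, z down; tilt>0 raises the end of the held roller lying on the +y side of the frame at yaw
    x=np.array([np.cos(yaw),np.sin(yaw),0]);z=np.array([0,0,-1.]);M=np.stack([x,np.cross(z,x),z],1)
    return R.from_rotvec(x*tilt).as_matrix()@M
E
python3 - <<'E'
from h import *
a=ray("top",229.5,217,.045);b=ray("top",252,272.6,.045);d=a-b
yr=np.arctan2(d[1],d[0])-np.pi/2
print(a,b,yr, np.linalg.norm(d))
for n,p,yaw in[("tr",(0.571,-0.163,.26),-0.2),("st",((a[0]+b[0])/2,(a[1]+b[1])/2,.22),yr)]:
    M=down(yaw)
    # tool y dir points to -y_frame ; camera sits at -toolY = +y_frame side
    bot.movep(np.array(p),q(M)); s=bot.state(); im=imaging.grab_frame("wrist")
    np.save(f"{n}_T.npy",wristT(s)); cv2.imwrite(f"pics/w_{n}.png",im[:,:,::-1]); print(n,s["t"],s["ee_pos"],s["qpos"].round(2))
E
```

```text
[0.60276058 0.2366368  0.045     ] [0.4580467  0.18571259 0.045     ] -1.232433542467375 0.15341245631847372
tr 1.9 [ 0.57051057 -0.16495768  0.25986152] [ 0.43  0.4  -0.33  1.61  0.14  1.16 -0.14]
st 3.4333 [0.53103396 0.20994081 0.22004336] [-0.28  0.39 -0.26  1.72  0.12  1.04 -1.81]
```

View pics/w_tr.png

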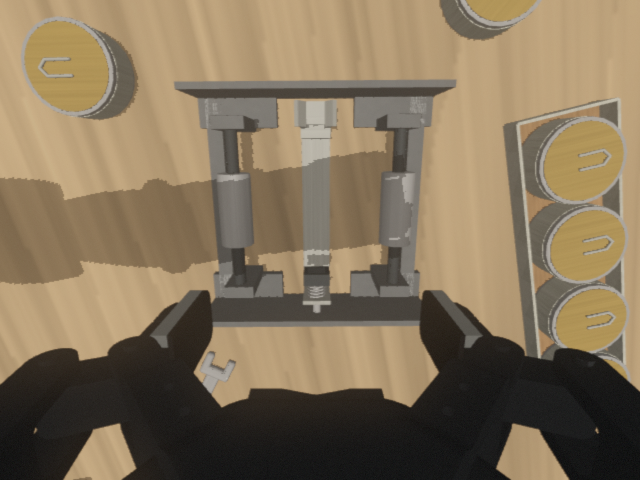

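View pics/w_st.png

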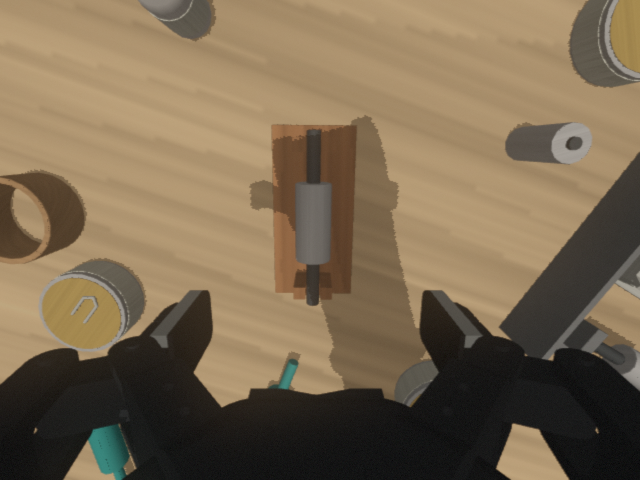

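The wrist view over the track shows the bay's centre line at u≈316, with the bracket at v≈115 and the cup at v≈283. Yaw is close to −0.2. The roller's ends are at (313,129) and (313,305), with the tube from v=183 to 263. I'll enlarge the track view to get x and yaw.

Run:
```python
from h import *
T=np.load("st_T.npy")
a=ray("wrist",313.5,129,.051,T);b=ray("wrist",313,305,.051,T);t1=ray("wrist",313.5,183,.060,T);t2=ray("wrist",313,263,.060,T)
print(a,b,np.linalg.norm(a-b),(a+b)/2,(t1+t2)/2,np.linalg.norm(t1-t2),np.arctan2(*(a-b)[1::-1])-np.pi/2)
T=np.load("tr_T.npy")
A=ray("wrist",316,100,.065,T)
im=cv2.imread("pics/w_tr.png")[75:330,175:460]
cv2.imwrite("pics/w_trc.png",cv2.resize(im,None,fx=2.3,fy=2.3,interpolation=cv2.INTER_CUBIC))
```

```text
[0.60464786 0.23868102 0.051     ] [0.45699728 0.18786458 0.051     ] 0.1561505822674352 [0.53082257 0.2132728  0.051     ] [0.53158767 0.21347563 0.06      ] 0.06920511530527532 -1.2393274979555597
```

View pics/w_trc.png

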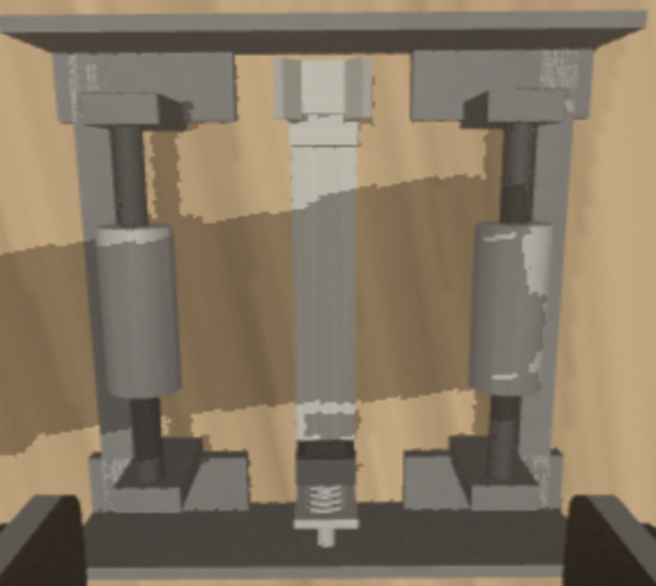

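Run:
```python
from h import *
T=np.load("tr_T.npy")
f=lambda u,v,z: ray("wrist",175+(u-.5)/2.3,75+(v-.5)/2.3,z,T)
c,s=np.cos(-.2),np.sin(-.2)
loc=lambda p:(np.round([c*p[0]+s*p[1],-s*p[0]+c*p[1]],4))
P=dict(lip=(324,110,.069),wall=(323.5,60,.079),cup=(326.5,442,.065),strip1=(324,200,.03),strip2=(326,400,.03),Lt=(134.5,228,.062),Lb=(144,395,.062),Rt=(513.5,225,.062),Rb=(506,391,.062),cheekL=(2,15,.069),cheekR=(645,12,.069),cbl=(85,575,.069),cbr=(563,572,.069))
for k,v in P.items(): print(k,loc(f(*v)))
```

```text
lip [0.5922 0.0373]
wall [0.5921 0.0538]
cup [ 0.5926 -0.097 ]
strip1 [0.592  0.0023]
strip2 [ 0.5926 -0.0888]
Lt [ 0.516  -0.0069]
Lb [ 0.5155 -0.0767]
Rt [ 0.6679 -0.0064]
Rb [ 0.6687 -0.0756]
cheekL [0.4741 0.0709]
cheekR [0.7101 0.071 ]
cbl [ 0.4859 -0.1572]
cbr [ 0.6967 -0.1567]
```

Track line: local x=0.5922 at yaw −0.2, with y≈−0.043. The fitted rollers, lip, cup and cheeks agree to within 0.5 mm. The insert looks to be several mm towards +y. Now I'll grasp the roller.

Run:
```python
from h import *
yr=-1.2393; p=np.array([.5312,.2134,0]); 
bot.movep(p+[0,0,.12],q(down(yr)))
bot.move_linear(p+[0,0,.040],max_speed=.1)
bot.grip(.02,110); s=bot.state(); print(s["gripper_width"],s["ee_pos"],s["wrist_force"],s["t"])
np.save("grasp.npy",s["ee_pos"])
bot.move_linear(p+[0,0,.20],max_speed=.12)
bot.pause(.3)
s=bot.state(); print(s["gripper_width"],s["ee_pos"],s["wrist_force"],s["wrist_torque"],s["t"])
c,sn=np.cos(-.2),np.sin(-.2)
W=lambda x,y,z:np.array([c*x-sn*y,sn*x+c*y,z])
bot.movep(W(.5922,-.043,.20),q(down(-.2,.0)))
bot.pause(.3); s=bot.state(); print(s["ee_pos"],s["wrist_force"],s["wrist_torque"],s["t"])
im=imaging.grab_frame("wrist");np.save("hv_T.npy",wristT(s)); cv2.imwrite("pics/w_hv.png",im[:,:,::-1])
```

```text
0.02955647787296439 [0.53147641 0.21368107 0.04063985] [-2.17090979 -0.41102811  5.85527946] 5.475
0.029148596709826342 [0.5311049  0.21337091 0.19968438] [-1.25738704  0.72406937 -1.85977166] [-0.01576721 -0.01096169  0.02774323] 7.2583
[ 0.57201921 -0.15903126  0.20004298] [-0.05694362 -0.75703374 -2.0909371 ] [ 0.03076501 -0.04019152 -0.04751702] 9.0167
```

View pics/w_hv.png

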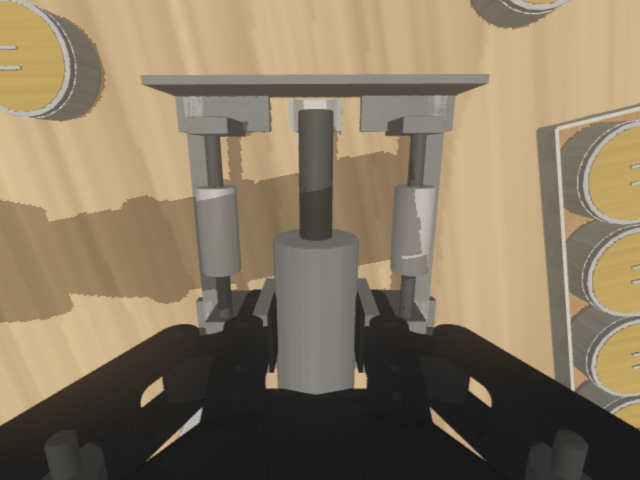

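The roller is held centred at u≈316, in line with the bracket centre at u≈315.5. Its far stub end is at v≈110. Next I'll find its position along the grip, then make the tilted approach and feel for the cup.

Run:
```python
from h import *
s=bot.state();T=np.load("hv_T.npy");M=Rm(s["ee_rot"])
zt=s["ee_pos"][2]+.0044
for n,u,v,z in(("stub end",316,110,zt+.006),("tube end",316,236,zt+.015)):
    print(n,(M.T@(ray("wrist",u,v,z,T)-s["ee_pos"])).round(4))
# force noise at rest, IK check of the tilted poses
F=[]
for i in range(15): bot.pause(.02);F.append(bot.state()["wrist_force"])
print(np.mean(F,0),np.std(F,0),bot.state()["t"])
c,sn=np.cos(-.2),np.sin(-.2)
for y in(-.03,-.06):
  for t in(0,.175): print(bot.ik(np.array([c*.5922-sn*y,sn*.5922+c*y,.066]),q(down(-.2,t))))
print(down(-.2,.175).round(3))
```

```text
stub end [-0.     -0.0776 -0.0104]
tube end [-0.0001 -0.0388 -0.0194]
[ 0.02911808 -0.18218145 -2.92147709] [0.46237732 0.54652586 0.5142594 ] 9.3167
[ 0.39437204  0.60991544 -0.33699107  1.81182048  0.27668128  0.76610916
 -0.28712895]
[ 0.55472806  0.64006707 -0.42492792  1.79347989  0.10765315  0.75606041
 -0.07206677]
[ 0.44120511  0.61204159 -0.3321322   1.806267    0.27296012  0.76828473
 -0.23259124]
[ 0.59878378  0.64553546 -0.41871457  1.78009035  0.1039369   0.77148573
 -0.01900088]
[[ 0.98  -0.196  0.035]
 [-0.199 -0.965  0.171]
 [ 0.    -0.174 -0.985]]
```

```bash
cat >> h.py <<'E'
YAW=-.2; BX=.5922; Y0=-.0425; Cw=R.from_rotvec([0,0,YAW]).as_matrix()
AX=.0044
def tcp(P,tilt): # P: roller centre in yaw frame (x,y local; z world)
    M=down(YAW,tilt); return Cw@np.array(P)-M@np.array([0,0,-AX]), q(M)
def go(y,z,tilt,v=.02,x=None):
    p,o=tcp((BX if x is None else x,y,z),tilt); bot.move_linear(p,o,max_speed=v)
def force(n=6,dt=.015):
    F=[]
    for i in range(n): bot.pause(dt);F.append(Cw.T@bot.state()["wrist_force"])
    return np.mean(F,0)
def centre():
    s=bot.state();M=Rm(s["ee_rot"]);return Cw.T@(s["ee_pos"]+M@np.array([0,0,-AX]))
E
python3 - <<'E'
from h import *
th=.175; z=.056+.079*np.sin(th)
p,o=tcp((BX,Y0+.029,.16),th); bot.movep(p,o)
go(Y0+.029,z+.03,th,.1); go(Y0+.029,z,th,.05); bot.pause(.3)
f0=force(20); np.save("f0.npy",f0); print(f0,centre(),bot.state()["t"])
y=Y0+.029
for i in range(26):
    y-=.001; go(y,z,th,.02); f=force(5)-f0; print(round(y,4),centre().round(4),f.round(2))
    if f[1]>4.2 or abs(f[2])>5 or abs(f[0])>5: break
print(bot.state()["t"])
E
```

```text
[-0.19289108 -0.06648792 -2.66146119] [ 0.59220073 -0.0135051   0.06977832] 11.775
-0.0145 [ 0.5922 -0.0146  0.0698] [ 0.2  -0.11  0.14]
-0.0155 [ 0.5922 -0.0155  0.0697] [0.07 0.03 0.06]
-0.0165 [ 0.5922 -0.0165  0.0697] [ 0.08  0.11 -0.22]
-0.0175 [ 0.5922 -0.0175  0.0697] [-0.02  0.27  0.22]
-0.0185 [ 0.5922 -0.0185  0.0697] [-0.1   0.14  0.06]
-0.0195 [ 0.5922 -0.0195  0.0698] [-0.34  0.14  0.01]
-0.0205 [ 0.5922 -0.0205  0.0697] [-0.24 -0.1  -0.35]
-0.0215 [ 0.5922 -0.0215  0.0698] [0.02 0.07 0.25]
-0.0225 [ 0.5922 -0.0225  0.0698] [ 0.12  0.05 -0.04]
-0.0235 [ 0.5922 -0.0235  0.0698] [ 0.11  0.14 -0.21]
-0.0245 [ 0.5922 -0.0245  0.0697] [ 0.42  0.07 -0.  ]
-0.0255 [ 0.5922 -0.0256  0.0697] [ 0.08 -0.38  0.34]
-0.0265 [ 0.5922 -0.0265  0.0697] [ 0.38  0.21 -0.25]
-0.0275 [ 0.5922 -0.0275  0.0698] [ 0.32  0.1  -0.11]
-0.0285 [ 0.5922 -0.0285  0.0698] [ 0.52  0.16 -0.12]
-0.0295 [ 0.5922 -0.0295  0.0697] [ 0.11  0.32 -0.04]
-0.0305 [ 0.5922 -0.0305  0.0697] [ 0.26 -0.21  0.28]
-0.0315 [ 0.5922 -0.0315  0.0698] [0.54 0.01 0.01]
-0.0325 [ 0.5922 -0.0323  0.0698] [0.19 0.78 0.23]
-0.0335 [ 0.5922 -0.033   0.0698] [-0.07  3.6   0.51]
-0.0345 [ 0.5922 -0.0342  0.0698] [0.41 4.94 0.35]
18.775
```

Contact came at centre y≈−0.0324, against −0.0322 predicted for the cup floor, so the stub is in the cup. Now I'll push to about 11.3 mm compression, expecting roughly 14.3 N.

Run:
```python
from h import *
th=.175; z=.056+.079*np.sin(th);f0=np.load("f0.npy")
y=-.0345
while True:
    c=centre()
    f=force(6)-f0; print(round(y,4),c.round(4),f.round(2))
    if c[1]<-.0434 or f[1]>14.6 or abs(f[2])>5 or abs(f[0])>5: break
    y-=min(.0015,max(.0002,c[1]+.0437)); go(y,z,th,.015)
s=bot.state();print(s["t"],s["gripper_width"]);open("y.txt","w").write(str(y))
im=imaging.grab_frame("side")
cv2.imwrite("pics/side1.png",cv2.resize(im[160:280,230:390,::-1],None,fx=5,fy=5,interpolation=cv2.INTER_CUBIC))
```

```text
-0.0345 [ 0.5922 -0.0342  0.0698] [0.13 4.3  0.56]
-0.036 [ 0.5922 -0.0356  0.0698] [0.36 5.93 1.03]
-0.0375 [ 0.5922 -0.0367  0.0699] [0.34 7.19 0.68]
-0.039 [ 0.5922 -0.0378  0.0699] [0.4  7.82 0.89]
-0.0405 [ 0.5922 -0.0389  0.07  ] [-0.19  8.93  1.02]
-0.042 [ 0.5921 -0.0399  0.07  ] [-0.02 10.01  0.72]
-0.0435 [ 0.5921 -0.041   0.07  ] [-0.5  11.21  1.28]
-0.045 [ 0.5921 -0.0421  0.0701] [-0.21 11.96  1.26]
-0.0465 [ 0.5921 -0.0432  0.0701] [-0.58 13.27  1.43]
-0.047 [ 0.5921 -0.0435  0.0701] [-0.12 13.25  1.79]
22.025 0.02913598945799104
```

View pics/side1.png

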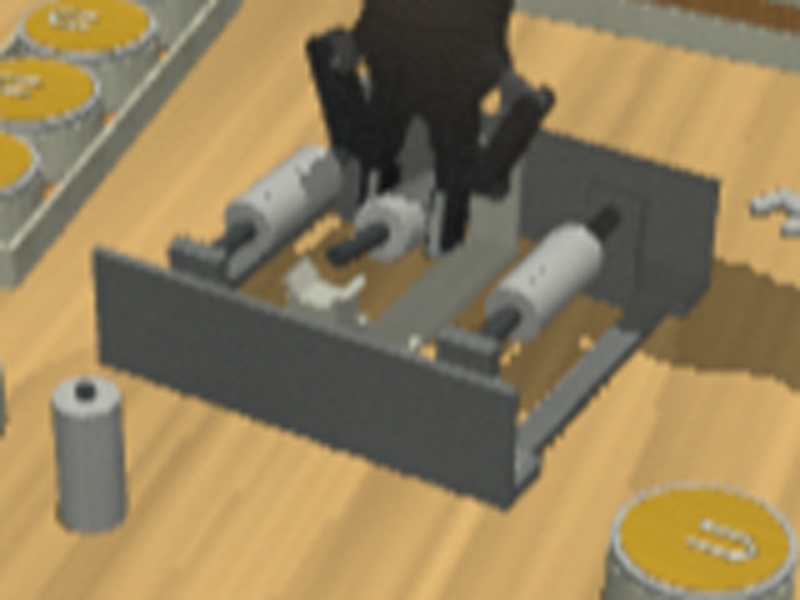

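The roller is tilted, its far stub end is above and in line with the bracket (crop (340,250) over (325,285)), and the force is 13.3 N at about 10.3–11 mm. I'll push 0.6 mm more, then tip it down in steps with force checks.

```bash
cat > tip.py <<'E'
from h import *
import sys
f0=np.load("f0.npy"); y=float(open("y.txt").read()); YT=-.0441
th=.175; cz=.056
def rep():
    f=force(6)-f0; c=centre(); print(round(th,3),c.round(4),f.round(2),round(bot.state()["wrist_torque"][0],2)); return f,c
go(y-.0006,cz+.079*np.sin(th),th,.015); y-=.0006
f,c=rep()
for th in np.arange(.158,-.001,-.0175):
    th=max(th,0)
    y+=np.clip(YT-c[1],-.0004,.0004)
    cz=.0556+.0004*th/.175
    go(y,cz+.079*np.sin(th),th,.006); f,c=rep()
    if abs(f[2])>4.5 or f[1]>15.3 or f[1]<11 or abs(f[0])>4: print("STOP");break
open("y.txt","w").write(str(y)); print(y,th,bot.state()["t"],bot.state()["gripper_width"])
E
python3 tip.py
```

```text
0.175 [ 0.5921 -0.0439  0.0702] [-0.17 13.71  2.15] 2.59
0.158 [ 0.5921 -0.0439  0.0688] [-0.35 14.07  1.28] 2.66
0.14 [ 0.592  -0.044   0.0673] [-0.54 14.1   1.13] 2.74
0.123 [ 0.5921 -0.0441  0.0659] [-0.32 14.94  1.16] 2.8
0.106 [ 0.5921 -0.044   0.0644] [-0.51 14.88  1.06] 2.84
0.088 [ 0.5921 -0.044   0.063 ] [-1.01 14.71  0.8 ] 2.9
0.071 [ 0.5921 -0.044   0.0615] [-0.7  14.95  0.75] 2.96
0.053 [ 0.5922 -0.0441  0.0601] [-1.26 15.23  0.68] 2.9
0.036 [ 0.5921 -0.0441  0.0586] [-1.15 15.04  0.98] 3.01
0.018 [ 0.5921 -0.0441  0.0571] [-1.08 15.1   0.69] 3.03
0.001 [ 0.5921 -0.0441  0.0557] [-1.59 14.97  0.57] 3.06
-0.048398532385985724 0.0005000000000001115 27.3333 0.02906717126930693
```

Tipped level with no lip contact. Now I'll ease along to home, watching for the back wall.

Run:
```python
from h import *
f0=np.load("f0.npy"); y=float(open("y.txt").read())
for i in range(22):
    y+=.001 if centre()[1]<-.037 else .0004; go(y,.0555,0,.012); f=force(6)-f0; c=centre(); print(round(y,4),c.round(4),f.round(2))
    if f[1]<4.2 or abs(f[2])>5 or abs(f[0])>5: break
open("y.txt","w").write(str(y)); print(bot.state()["t"])
im=imaging.grab_frame("side")
cv2.imwrite("pics/side2.png",cv2.resize(im[160:280,230:390,::-1],None,fx=5,fy=5,interpolation=cv2.INTER_CUBIC))
```

```text
-0.0474 [ 0.5922 -0.0434  0.0556] [-1.36 14.26  1.1 ]
-0.0464 [ 0.5922 -0.0426  0.0556] [-1.32 13.73  1.15]
-0.0454 [ 0.5922 -0.0419  0.0556] [-1.54 13.24  0.78]
-0.0444 [ 0.5922 -0.0412  0.0556] [-0.46 12.33  0.88]
-0.0434 [ 0.5922 -0.0405  0.0556] [-1.03 11.75  0.82]
-0.0424 [ 0.5922 -0.0398  0.0556] [-0.7  10.93  0.7 ]
-0.0414 [ 0.5922 -0.0391  0.0556] [-0.47 10.45  0.82]
-0.0404 [ 0.5922 -0.0383  0.0555] [-0.74  9.34  0.51]
-0.0394 [ 0.5923 -0.0376  0.0556] [-0.64  8.79  0.23]
-0.0384 [ 0.5923 -0.0369  0.0555] [-0.28  7.82  0.23]
-0.038 [ 0.5923 -0.0366  0.0555] [-0.83  7.58  0.04]
-0.0376 [ 0.5923 -0.0363  0.0556] [-0.61  7.54  0.25]
-0.0372 [ 0.5923 -0.036   0.0556] [-0.65  7.21  0.47]
-0.0368 [ 0.5923 -0.0357  0.0556] [-0.6   6.93  0.3 ]
-0.0364 [ 0.5923 -0.0354  0.0555] [-0.61  6.65  0.51]
-0.036 [ 0.5923 -0.0351  0.0555] [-0.15  5.94  0.21]
-0.0356 [ 0.5923 -0.035   0.0555] [-0.44  5.83  0.45]
-0.0352 [ 0.5923 -0.0349  0.0555] [0.06 5.02 0.34]
-0.0348 [ 0.5923 -0.0349  0.0555] [0.1  3.7  0.68]
33.9833
```

View pics/side2.png

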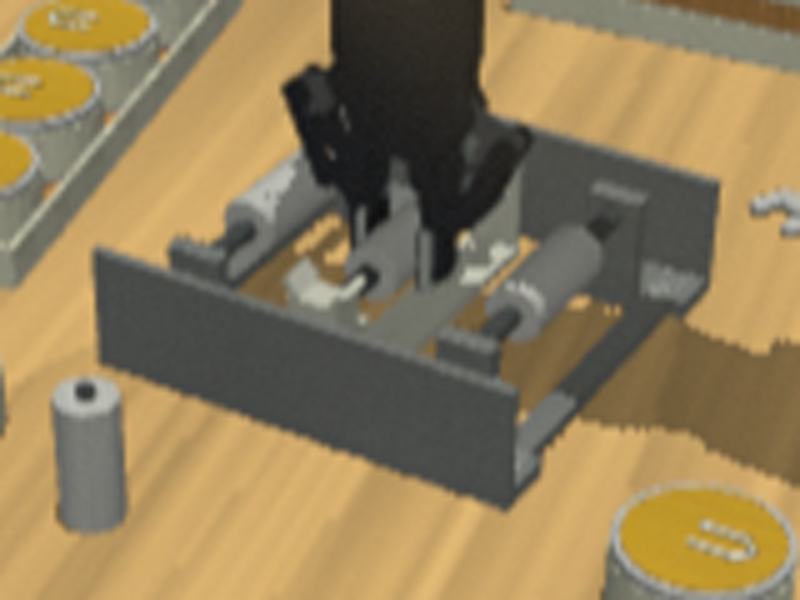

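The stub is under the lip, and the centre has stopped at −0.0349 with the back wall taking load, as predicted. Next: unload the grip, release, withdraw and check.

Run:
```python
from h import *
f0=np.load("f0.npy"); y=float(open("y.txt").read())
for i in range(5):
    f=force(6)-f0
    if f[1]<1: break
    y+=.0004; go(y,.0553,0,.012)
print(y,f.round(2),centre().round(4))
bot.grip(.055,20); bot.pause(.3); s=bot.state(); print(s["gripper_width"],(Cw.T@s["wrist_force"]).round(2))
go(y,.075,0,.03); go(y,.20,0,.12); bot.pause(.3)
s=bot.state(); im=imaging.grab_frame("wrist"); T=wristT(s); np.save("end_T.npy",T)
cv2.imwrite("pics/end.png",im[:,:,::-1]); print(s["t"],s["ee_pos"],s["wrist_force"])
```

```text
-0.03399853238598574 [-0.86 -1.99  6.1 ] [ 0.5923 -0.0348  0.0554]
0.05553562128801403 [0.15 0.46 0.05]
37.8 [ 0.57348668 -0.15091923  0.19519721] [-0.31682641  0.49188051  0.13690583]
```

View pics/end.png

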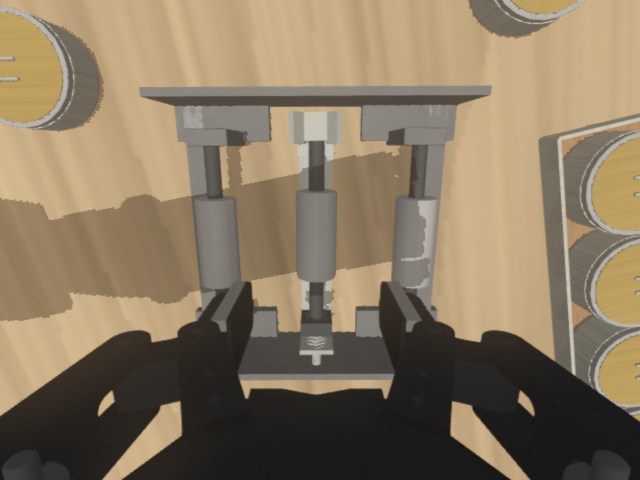

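The picture shows the roller in the middle bay (u≈316, tube v≈191–279), parallel to its neighbours. Its top stub goes under the lip at v≈140 and its bottom stub is in the cup at v≈315. The gripper is clear.

```bash
python3 -c "
from h import *
bot.job_done(); print(bot.state()['t'])"
```

```text
the job is handed in; nothing more can be done
the job is handed in; nothing more can be done
```

The spare roller is fitted in the middle bay and released, and I handed the job in at about 38 s of the 72 s allowed. `job_done` gives no verdict.

- **Finding the cup:** I gripped the roller in the stand, tilted it 10° and pushed gently until it touched the cup. Contact came within 0.3 mm of where the pictures put the cup floor. The insert sits about 6–7 mm to +y of nominal.
- **Pushing and tipping:** I pushed the cup back about 11–12 mm and tipped the roller level past the lip, with no sign of touching it. The highest steady sideways force was 15.2 N, against the 28 N limit.
- **Sliding home:** I eased it along until the back wall took the load, then let go. At that point the roller's centre was on the bay axis by my measurements, about 55 mm up and level.

**Last checks:** the final wrist picture shows the roller parallel to its neighbours, one end under the lip and the other in the cup, with the gripper clear. I did not see anything else on the bench disturbed, but I did not re-measure the other items.

**Disagreements:**
- During the push, the force suggested 0.5–1 mm less compression than the position did. I took a value that was safe for both.
- In the last unloading steps before release, the upward force rose to 6 N and the sideways force reversed to −2 N. The lowered roller was resting lightly on the pocket floor, and these are small loads.

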